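# Gauge a steel plate with the bench caliper

### The job

Check the width of the black plate on the bench gauge: open the caliper's sliding jaw, push the plate along the bed and under the low blue bridge until it is home against the caliper's beam, then slide the jaw gently shut until it bears firmly on the plate, leaving no play between plate and jaws. Let go and leave everything so, without knocking over or shifting the two blocks beside the gauge.

Things in the scene. Friction and masses are not known exactly. Their poses are not given: they have to be found in the camera images.
- gauge: Bench gauge, fixed on the bench: grey painted bed, top 20 mm above the bench, x = -105 to +125, y = -62 to +62 mm, with an arm under the caliper out to y = -183 mm. Origin on the bench under the push lane; x axis along the push lane away from the robot, y to the left. The pushed plate travels along +x: in at the rail mouth, under the blue bridge, up to the caliper's beam.
- rail_mouth (a point): Point on the bed in the middle of the mouth of two steel guide rails, 5 mm along x from the gauge's origin. The rails are 15 mm high and 9 mm thick; they stand 88 mm apart here, narrow to 67 mm at x = 40 mm and end 64 mm apart at x = 63 mm (gauge frame).
- bridge (a point): Middle of the underside of the low blue bridge across the rails, 15 mm above the bed, 51 mm along x from the gauge's origin. The bridge covers x = 42 to 60 mm and y = -52 to +52 mm; its top is 22 mm above the bed, with screw heads 3 mm higher.
- fixed_jaw (a point): Middle of the measuring face of the fixed (left) long jaw of a steel dial caliper clamped flat, its beam along gauge y; x = 85, y = +31.5 mm in the gauge's frame, 7 mm above the bed. The jaws reach from x = 66 mm to the beam's near edge at x = 102.5 mm, 5 to 9 mm above the bed. Dark clamps, tops about 42 mm above the bench, hold the beam at y = -167 and +49 mm.
- plate_center (a point): Centre (half-way up) of the loose black plate, 60 mm wide, 75 mm long, 11 mm thick, 0.2 to 0.4 kg, flat on the bed before the rails. Its own y axis lies along its length, roughly along the push lane. It passes under the bridge with 4 mm to spare; home against the beam this centre is at x = 65 mm in the gauge's frame, and at y = +1.5 mm when it also touches the fixed jaw.
- caliper_jaw (a joint): Opening of the caliper in m: gap between the jaws' measuring faces; 0 is shut, it grows as the sliding jaw goes right (gauge -y), at most 0.09. It slides with about 1.5 N friction and stays where left. It must stand wider than about 0.068 for the plate to pass in; shut on the plate it reads 0.060 and stops hard; a push of 5 to 10 N there is right.
- knob_grip (a point): Grip centre of the upright red knob (19 mm diameter, 34 mm high, top 65 mm above the bench) on the sliding jaw; moving it moves the jaw. It is 53 mm above the bench, at x = 110 mm, y = +23 mm minus the opening in the gauge's frame. Towards gauge -y lies the caliper's dial, 34 mm diameter, its centre 27 mm from the knob's axis, its top 38 mm above the bench.
- clamp_center (a point): Centre of a loose aluminium shaft clamp block, 46 x 56 x 55 mm, standing on the bench left of the bed; it is to be left alone.
- bored_center (a point): Centre of a loose bored steel block, 45 x 52 x 43 mm, standing on the bench right of the bed; it is to be left alone.
There are look-alikes about, which are no part of the job. Of the things like the part that bears plate_center, leave any that is white; of the rest the larger one is meant.

How it is judged:
By the outcome, as a careful person would: the job done as asked, in the order asked, and still so for the second after the job is handed in, with the robot touching nothing.
It also fails if it takes over 54 s, if anything falls off the work surface, if the arm or the gripper's body presses on something with over 40 N, if the wrist force passes 120 N, or if a joint passes its speed limit or range.

### The arm

A 6-joint arm with a two-finger parallel gripper is mounted at the origin on the work surface; the furniture and walls round the work are solid. World frame = base frame: x ahead of the robot, y to its left, z up, the work surface at z = 0. Lengths are in m, angles in degrees, forces in N, time in s.
With the tool pointing down it reaches from about 0.25 to 0.725 m from the base axis. Payload 9.7 kg.
Tool frame: the origin (TCP) lies on the centre line of the jaws, within the pads' length; the fingertips stand tip_reach ahead of it and the grasp point (between the pads) lies 2 mm behind it (tip_reach is the distance from the TCP to the fingertips, in m); z points along the fingers, y is the direction in which the jaws open and shut (so a half turn about z gives the same grasp; the last joint's range is limited). The gripper opens to 85 mm and grips with 20 to 120 N. Pads are 22 mm wide; open, the fingers measure 114 mm over their backs; the gripper's body (76 mm by 85 mm) begins 54 mm behind the grasp point. The pads swing forward as they close: fully open they stand 13 mm farther back than shut.
Start: joints at [-69.844, 4.979, 10.078, 95.1, 0, 90], TCP at [0.19, -0.516, 0.248] pointing down, gripper open.
Joint ranges: [-179.16, 179.16], [-48.56, 103.87], [-65.8, 70.77], [-126.05, 130.52], [-82.76, 87.17], [-180, 180]. Speed limits (degrees/s): [127.2, 127.2, 147.25, 180, 180, 180].

### API

Orientations are given as [roll, pitch, yaw] about the fixed x, y, z axes, in that order (R = Rz(yaw) Ry(pitch) Rx(roll)).
In Python, from workcell import get_obs, camera, calibration, job_done, tip_reach gives the robot as it stands.
- The arm moves only by the tool apply_moves, never from a script. Its argument "rows" is a list of rows, each a list of 7 numbers: the shift along the world's x, y, z in mm, then the turn, a rotation vector about the world's x, y, z in degrees, then the closure, from 0 (fully open) to 1 (shut). A call has 1 to 20 rows; each row shifts and turns the commanded pose from where the row before left it; what a row does not reach is not made up. A row lasts 1/8 s, in which the tool goes at most 62.5 mm and 10.7 degrees, less where a joint would pass 70% of its speed; a pose out of reach is approached as far as the arm can. A call with a gripper value outside its range is refused whole. The fingers move at their own pace and stop on an object; "grip_force" is the grip in N (left out, the last holds). Time passes only in rows, so rows that do not move let the fingers close. It gives the time, the measured TCP pose, the force and the opening at its end, in the units of the state.
- get_obs(): the state, without advancing time (a new reading comes with each control period).
- camera(name): name is "side" or "top" or "wrist"; returns the picture (384x512x3 uint8, red, green, blue); there is no depth.
- calibration(name): a dict with "intrinsics" (3x3 intrinsics, pixels), "dist" ([k1, k2, p1, p2, k3] as OpenCV has them; the pictures are not rectified), "T" (4x4, takes a point from camera to world coordinates); the wrist camera has in their place "mount" (4x4, takes a point from camera to tool coordinates, whose origin is the TCP and whose axes are the flange's). Camera axes: x right, y down, z forward; pixel columns grow to the right and rows downward; lengths in m; the calibration is good to about 2 mm. A picture is of the moment at which its call begins: read the wrist's pose just before it. calibration takes no time and is no camera call.
- job_done(): hands the job in, once; it reports no verdict.
The state is a dict: "time": time; "q": joint angles; "qd": joint speeds; "joint_efforts": joint torques, N m; "ee_pos": TCP position; "tcp_rot": TCP orientation; "wrist_force": force on the tool from outside, world axes, zero at the start; "torque": the same for the moment, N m; "opening": finger opening in m.
Only numpy, scipy, OpenCV 4.12 (cv2) and the standard library are available. Lean on these libraries where they do the work, as an engineer would, in place of code of your own. Each camera call takes 0.05 s, during which the arm holds its last target.

## Working session

There is one attempt and no reset: what is moved stays moved. The work goes in short steps, Python scripts to look and compute and a tool call to move; the robot and the scene stay as the last step left them, time stands still between calls to the robot, and variables do not carry over. Pictures are saved under pics/ and viewed, and the job is handed in when it is done.

Besides the shell and the picture viewer there is one more tool, called after ">>>" by a JSON object that holds its "method" and its "body". apply_moves: Moves the arm, as the interface text tells. Its arguments: {"type":"object","properties":{"rows":{"type":"array","items":{"type":"array","items":{"type":"number"}}},"grip_force":{"type":"number"}},"required":["rows"]}

```bash
mkdir -p pics; ls
cat > h.py <<'E'
import numpy as np, cv2
from workcell import get_obs, camera, calibration, job_done, tip_reach
def save(name,fn):
    im=camera(name); cv2.imwrite('pics/'+fn,cv2.cvtColor(im,cv2.COLOR_RGB2BGR)); return im
E
python3 - <<'E'
from h import *
o=get_obs()
print({k:np.round(v,3) for k,v in o.items()}); print(tip_reach)
save('top','t0.png'); save('side','s0.png')
for n in('top','side','wrist'): print(n,{k:np.round(v,4).tolist() for k,v in calibration(n).items()})
E
```

```text
pics
{'time': np.float64(0.0), 'q': array([-69.843,   5.01 ,  10.032,  95.101,   0.   ,  89.999]), 'qd': array([-0.097,  0.174, -0.011,  0.151,  0.044,  0.094]), 'joint_efforts': array([ 2.0000e-03, -5.2039e+01,  4.6481e+01,  1.6000e-02,  0.0000e+00,
        0.0000e+00]), 'ee_pos': array([ 0.189, -0.516,  0.248]), 'tcp_rot': array([-179.921,   -0.   ,   20.157]), 'wrist_force': array([-0.532,  0.241, -0.558]), 'torque': array([-0.019, -0.014, -0.016]), 'opening': np.float64(0.085)}
0.017
top {'intrinsics': [[409.5427, 0.0, 257.3444], [0.0, 409.5427, 187.7803], [0.0, 0.0, 1.0]], 'dist': [-0.0171, 0.0, 0.0, 0.0, 0.0], 'T': [[0.0105, -0.991, 0.1333, 0.362], [-0.9994, -0.0059, 0.0348, -0.0549], [-0.0337, -0.1336, -0.9905, 0.913], [0.0, 0.0, 0.0, 1.0]]}
side {'intrinsics': [[494.4973, 0.0, 250.6464], [0.0, 494.4973, 194.9719], [0.0, 0.0, 1.0]], 'dist': [-0.1828, 0.0, 0.0, 0.0, 0.0], 'T': [[-0.9768, -0.1108, 0.1832, 0.3269], [-0.2133, 0.4338, -0.8754, 0.7028], [0.0175, -0.8942, -0.4473, 0.4241], [0.0, 0.0, 0.0, 1.0]]}
wrist {'intrinsics': [[285.6637, 0.0, 258.7663], [0.0, 285.6637, 186.4116], [0.0, 0.0, 1.0]], 'dist': [-0.0494, 0.0, 0.0, 0.0, 0.0], 'mount': [[0.0005, -0.9588, -0.284, 0.0723], [1.0, 0.0002, 0.0013, -0.0002], [-0.0012, -0.284, 0.9588, -0.1262], [0.0, 0.0, 0.0, 1.0]]}
```

View pics/t0.png

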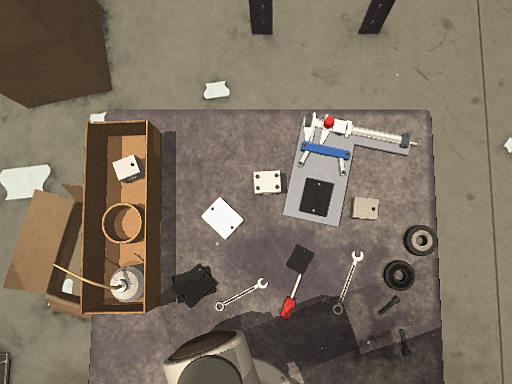

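View pics/s0.png

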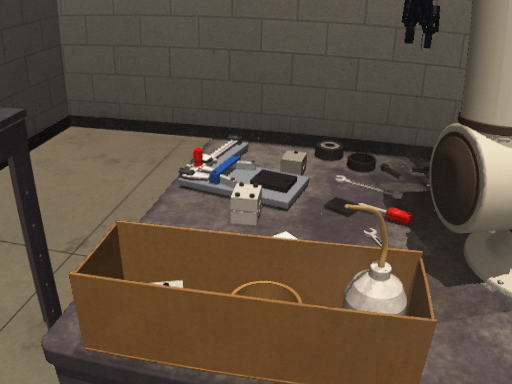

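Run:
```python
import cv2
a=cv2.imread('pics/t0.png')[100:235,240:420]; cv2.imwrite('pics/t0z.png',cv2.resize(a,None,fx=4.4,fy=4.4,interpolation=cv2.INTER_CUBIC))
a=cv2.imread('pics/s0.png')[125:235,170:330]; cv2.imwrite('pics/s0z.png',cv2.resize(a,None,fx=5,fy=5,interpolation=cv2.INTER_CUBIC))
```

```text
(no output)
```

View pics/t0z.png

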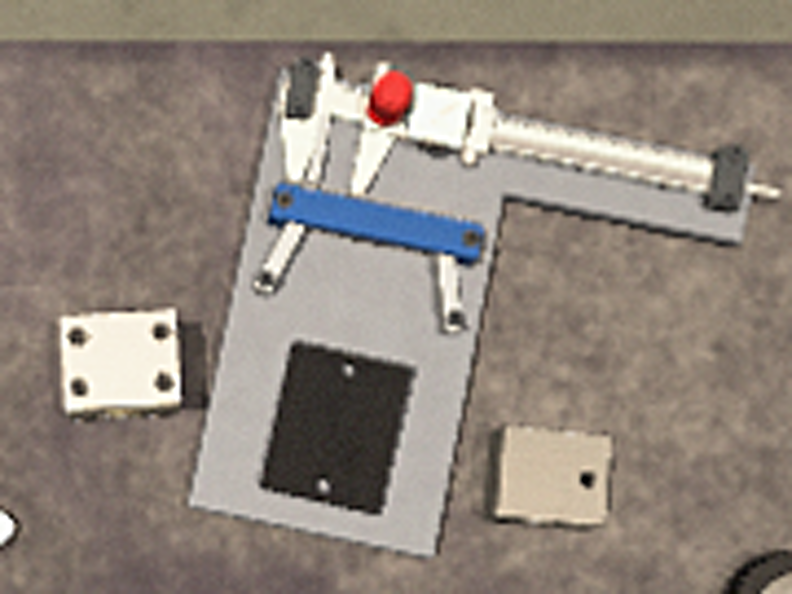

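View pics/s0z.png

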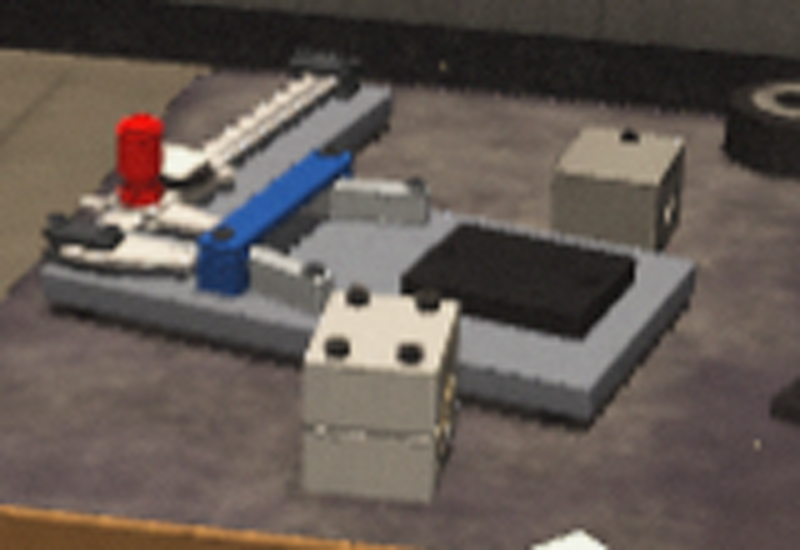

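```bash
cat >> h.py <<'E'
from scipy.optimize import least_squares
def proj(name,P,T=None):
    c=calibration(name); T=c['T'] if T is None else T
    Ti=np.linalg.inv(T); r,_=cv2.Rodrigues(Ti[:3,:3])
    return cv2.projectPoints(np.asarray(P,float),r,Ti[:3,3],np.array(c['intrinsics']),np.array(c['dist']))[0][:,0]
def g2w(g,P):
    x,y,a=g; P=np.atleast_2d(P).astype(float); c,s=np.cos(a),np.sin(a)
    return np.c_[x+c*P[:,0]-s*P[:,1],y+s*P[:,0]+c*P[:,1],P[:,2]]
def ray(name,uv,z,T=None):
    c=calibration(name); T=c['T'] if T is None else T
    n=cv2.undistortPoints(np.array(uv,float).reshape(-1,1,2),np.array(c['intrinsics']),np.array(c['dist']))[:,0]
    d=np.c_[n,np.ones(len(n))]@T[:3,:3].T
    return T[:3,3]+d*((z-T[2,3])/d[:,2])[:,None]
def wristT():
    from scipy.spatial.transform import Rotation as R
    o=get_obs(); T=np.eye(4); T[:3,:3]=R.from_euler('xyz',o['tcp_rot'],degrees=True).as_matrix(); T[:3,3]=o['ee_pos']
    return T@np.array(calibration('wrist')['mount'])
def w2g(g,W):
    x,y,a=g; W=np.atleast_2d(W); d=W[:,:2]-[x,y]; c,s=np.cos(a),np.sin(a)
    return np.c_[c*d[:,0]+s*d[:,1],-s*d[:,0]+c*d[:,1]]
E
python3 - <<'E'
from h import *
z=lambda p:np.array(p)/4.4+[240,100]-.4
P=np.array([[-105,62,20],[-105,-62,20],[42,52,42],[42,-52,42],[60,52,42],[60,-52,42]])/1e3
uv=z([[190,505],[436,555],[268,222],[478,262],[275,183],[487,225]])
f=lambda g:(proj('top',g2w(g,P))-uv).ravel()
r=least_squares(f,[.5,-.2,0]); g=r.x; print(g,np.degrees(g[2]),np.round(r.fun.reshape(-1,2),1))
w=ray('top',z([[292,342],[415,367],[383,515],[262,488]]),.031); print(w2g(g,w)*1e3, w, w.mean(0))
k=ray('top',z([[396,88]]),.065);print('knob',w2g(g,k)*1e3,k)
for n,q,h in(('clamp',[[60,318],[176,310],[182,405],[67,412]],.055),('bored',[[503,427],[609,435],[607,522],[497,518]],.043)):
    w=ray('top',z(q),h);print(n,np.round(w,3),w2g(g,w)*1e3)
E
```

```text
[ 0.51307387 -0.16045486 -0.19805538] -11.347737560274338 [[-0.3  0.8]
 [ 0.1  1.2]
 [ 0.3 -1. ]
 [ 0.1 -0.7]
 [ 0.3 -0.1]
 [-0.5 -0.3]]
[[-14.75558934  28.64193125]
 [-14.79687674 -32.86002227]
 [-89.56632246 -30.9915782 ]
 [-88.64975964  29.1136934 ]] [[ 0.50424241 -0.12946949  0.031     ]
 [ 0.49210062 -0.18976102  0.031     ]
 [ 0.41916048 -0.17321724  0.031     ]
 [ 0.43188562 -0.11446731  0.031     ]] [ 0.46184728 -0.15172876  0.031     ]
knob [[111.5164104   5.045071 ]] [[ 0.62340294 -0.17745073  0.065     ]]
clamp [[ 0.512 -0.016  0.055]
 [ 0.516 -0.072  0.055]
 [ 0.47  -0.075  0.055]
 [ 0.466 -0.02   0.055]] [[-29.97954761 141.61376206]
 [-14.86427163  87.53315906]
 [-59.56074858  75.48155582]
 [-74.06477226 128.78255807]]
bored [[ 0.461 -0.23   0.043]
 [ 0.458 -0.281  0.043]
 [ 0.416 -0.278  0.043]
 [ 0.417 -0.226  0.043]] [[ -37.11782519  -78.16950691]
 [ -30.6175171  -128.58354481]
 [ -72.10429702 -134.74150987]
 [ -80.92552317  -83.12872667]]
```

>>> {"method": "apply_moves", "body": {"rows": [[31.8,28.7,0,0,0,-2.62,1],[31.8,28.7,0,0,0,-2.62,1],[31.8,28.7,0,0,0,-2.62,1],[31.8,28.7,0,0,0,-2.62,1],[31.8,28.7,0,0,0,-2.62,1],[31.8,28.7,0,0,0,-2.62,1],[31.8,28.7,0,0,0,-2.62,1],[31.8,28.7,0,0,0,-2.62,1],[31.8,28.7,0,0,0,-2.62,1],[31.8,28.7,0,0,0,-2.62,1],[31.8,28.7,0,0,0,-2.62,1],[31.8,28.7,0,0,0,-2.62,1],[0,0,0,0,0,0,1],[0,0,0,0,0,0,1]]}}

```text
time: 1.85
ee_pos: [0.5708, -0.172, 0.2479]
tcp_rot: [180.0, 0.1, -11.2]
wrist_force: [-0.4, -1.1, -0.2]
opening: -0.0
```

Run:
```python
from h import *
o=get_obs(); T=wristT(); np.save('T1.npy',T); im=save('wrist','w1.png')
cv2.imwrite('pics/w1z.png',cv2.resize(cv2.imread('pics/w1.png'),(800,600),interpolation=cv2.INTER_CUBIC))
print(o['time'],o['ee_pos'],o['tcp_rot'],o['opening'],o['wrist_force'])
```

```text
1.85 [ 0.570823   -0.17199182  0.2478798 ] [ 1.79991836e+02  5.69243455e-02 -1.12417061e+01] -3.815547149979468e-05 [-0.44126515 -1.1046897  -0.21651044]
```

View pics/w1z.png

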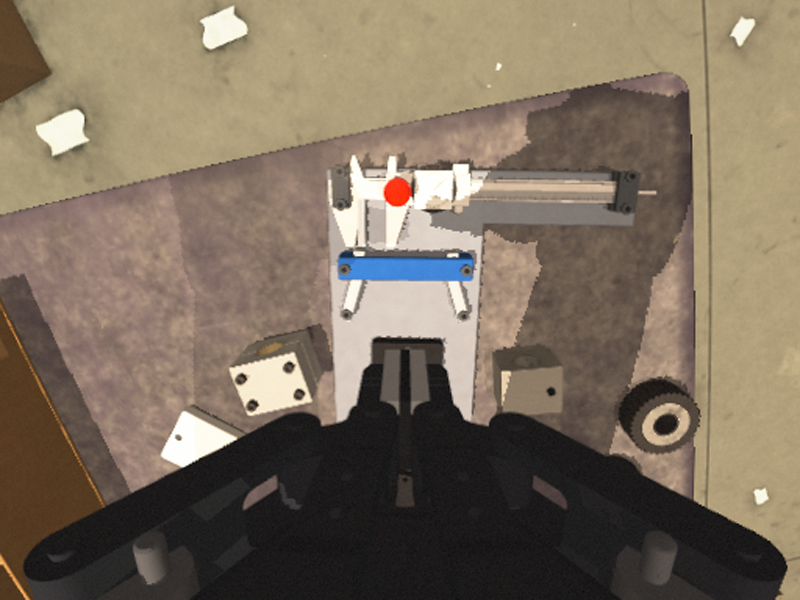

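```bash
python3 - <<'E'
from h import *
T1=np.load('T1.npy')
z=lambda p:np.array(p)/4.4+[240,100]-.4
P=np.array([[-105,62,20],[-105,-62,20],[42,52,42],[42,-52,42],[60,52,42],[60,-52,42]])/1e3
uv=z([[190,505],[436,555],[268,222],[478,262],[275,183],[487,225]])
Pw=np.array([[125,62,20],[42,52,42],[42,-52,42],[60,52,42],[60,-52,42]])/1e3
uw=np.array([[328,168],[337,281],[474,281],[339,257],[473,256]])/1.5625-.3
f=lambda g:(proj('wrist',g2w(g,Pw),T1)-uw).ravel()
f2=lambda g:np.r_[f(g),(proj('top',g2w(g,P))-uv).ravel()]
for ff in(f,f2):
    r=least_squares(ff,[.5,-.2,0]); g=r.x; print(g,np.degrees(g[2]),np.round(r.fun.reshape(-1,2),1))
    w=ray('wrist',np.array([[373,339],[443,339]])/1.5625-.3,.031,T1);print(w2g(g,w)*1e3,w)
    k=ray('wrist',np.array([[397,192]])/1.5625-.3,.065,T1);print('knob',w2g(g,k)*1e3,k)
E
python3 -c "
import cv2
a=cv2.imread('pics/w1.png')[95:260,205:325];cv2.imwrite('pics/w1c.png',cv2.resize(a,None,fx=3.6,fy=3.6,interpolation=cv2.INTER_CUBIC)) if 0 else cv2.imwrite('pics/w1c.png',cv2.resize(a,(436,600),interpolation=cv2.INTER_CUBIC))"
```

```text
[ 0.51285758 -0.16143647 -0.20238992] -11.596088055210023 [[-1.2 -0. ]
 [ 1.1 -0.8]
 [-0.3 -0.2]
 [-0.7 -0.1]
 [ 1.1  1.1]]
[[-11.53360388  27.01384032]
 [-11.17021903 -30.97500178]] [[ 0.50698947 -0.13265563  0.031     ]
 [ 0.49568904 -0.1895339   0.031     ]]
knob [[110.15162855   6.81820114]] [[ 0.62213143 -0.17689913  0.065     ]]
[ 0.51291624 -0.16114663 -0.20289263] -11.624891573029497 [[-1.4 -0.1]
 [ 0.8 -0.8]
 [-0.5 -0.2]
 [-1.  -0.1]
 [ 0.9  1.2]
 [-0.2  0.7]
 [ 0.2  1.3]
 [ 0.7 -1. ]
 [ 0.5 -0.4]
 [ 0.8 -0.1]
 [-0.1 -0. ]]
[[-11.54623718  26.71232816]
 [-11.15370045 -31.27632393]] [[ 0.50698947 -0.13265563  0.031     ]
 [ 0.49568904 -0.1895339   0.031     ]]
knob [[110.14913255   6.57786467]] [[ 0.62213143 -0.17689913  0.065     ]]
```

View pics/w1c.png

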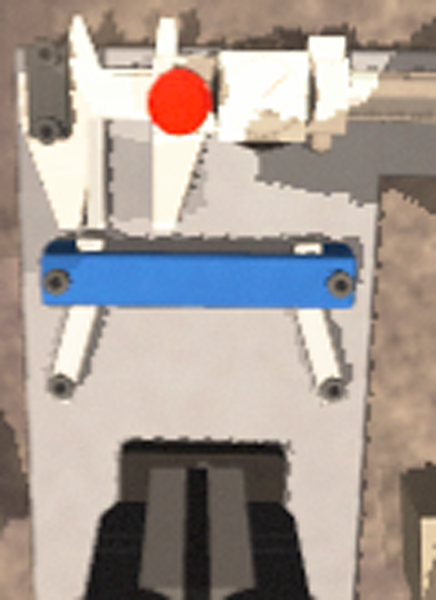

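>>> {"method": "apply_moves", "body": {"rows": [[20,10,0,0,0,-0.4,1],[20,10,0,0,0,0,1],[18.5,10.8,0,0,0,0,1],[0,0,-35,0,0,0,1],[0,0,-40,0,0,0,1],[0,0,-40,0,0,0,1],[0,0,-35,0,0,0,1],[0,0,-20,0,0,0,1],[0,0,-12,0,0,0,1],[0,0,0,0,0,0,1],[0,0,0,0,0,0,1]]}}

```text
time: 3.28
ee_pos: [0.6303, -0.1413, 0.0677]
tcp_rot: [180.0, -0.1, -11.7]
wrist_force: [0.0, 0.1, -0.4]
opening: 0.0002
```

Run:
```python
from h import *
o=get_obs(); save('side','s1.png');save('wrist','w2.png')
g=(0.5129,-0.1612,np.radians(-11.6)); print(w2g(g,o['ee_pos'])*1e3)
a=cv2.imread('pics/s1.png')[80:230,120:320]; cv2.imwrite('pics/s1z.png',cv2.resize(a,(800,600),interpolation=cv2.INTER_CUBIC))
cv2.imwrite('pics/w2z.png',cv2.resize(cv2.imread('pics/w2.png'),(800,600)))
```

```text
[[110.98153641  43.0562697 ]]
```

View pics/s1z.png

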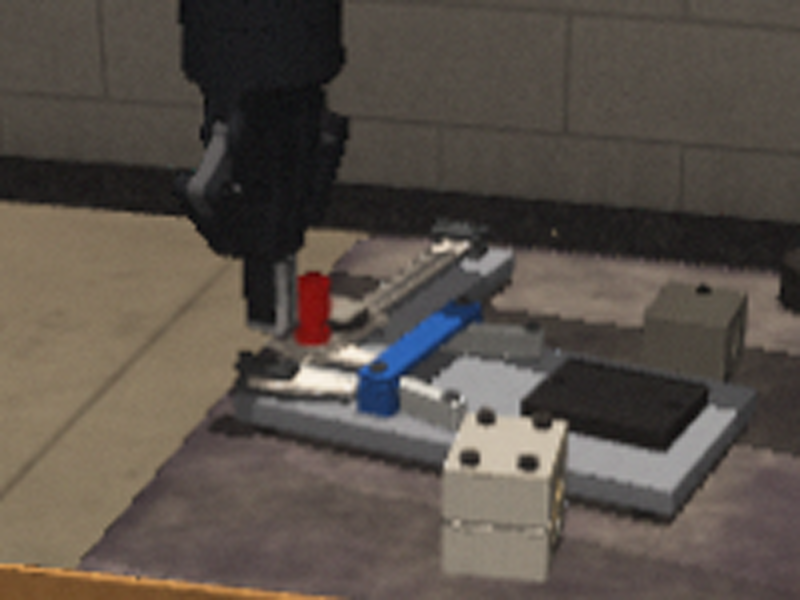

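View pics/w2z.png

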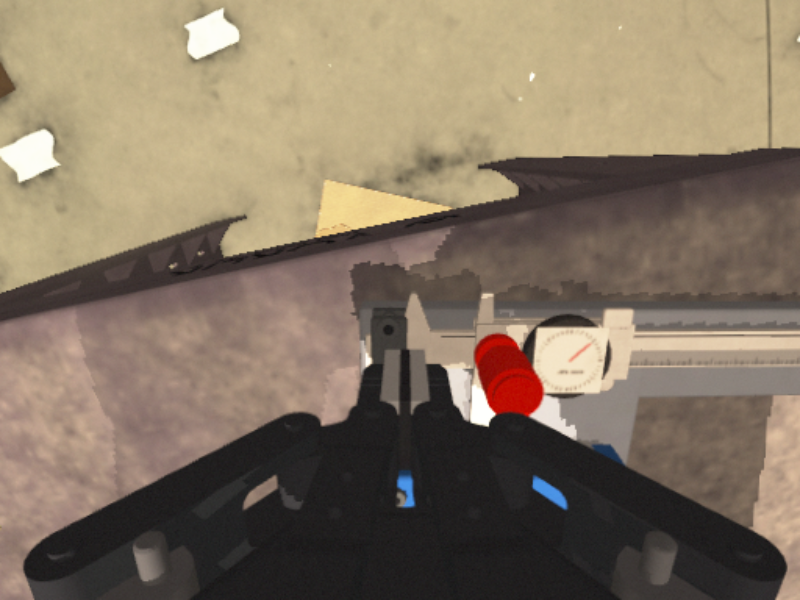

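>>> {"method": "apply_moves", "body": {"rows": [[-1,-4.9,-1,0,0,0,1],[-1,-4.9,-1,0,0,0,1],[-1,-4.9,0,0,0,0,1],[-1,-4.9,0,0,0,0,1],[-1,-4.9,0,0,0,0,1],[-1,-4.9,0,0,0,0,1],[-1,-4.9,0,0,0,0,1],[-1,-4.9,0,0,0,0,1]]}}

```text
time: 4.38
ee_pos: [0.6215, -0.1806, 0.0642]
tcp_rot: [-180.0, 0.0, -11.7]
wrist_force: [-0.3, 2.1, 1.1]
opening: 0.0002
```

>>> {"method": "apply_moves", "body": {"rows": [[-1,-4.9,0,0,0,0,1],[-1,-4.9,0,0,0,0,1],[-1,-4.9,0,0,0,0,1],[-1,-4.9,0,0,0,0,1],[-1,-4.9,0,0,0,0,1],[-1,-4.9,0,0,0,0,1],[-0.6,-2.9,0,0,0,0,1],[0,0,0,0,0,0,1]]}}

```text
time: 5.38
ee_pos: [0.6151, -0.213, 0.0644]
tcp_rot: [180.0, -0.0, -11.7]
wrist_force: [0.0, 0.2, -0.1]
opening: -0.0
```

Run:
```python
from h import *
o=get_obs(); save('top','t2.png')
g=(0.5129,-0.1612,np.radians(-11.6)); print(w2g(g,o['ee_pos'])*1e3)
T=wristT(); np.save('T3.npy',T); save('wrist','w3.png')
cv2.imwrite('pics/w3z.png',cv2.resize(cv2.imread('pics/w3.png'),(800,600)))
```

```text
[[110.54510831 -30.23495683]]
```

View pics/w3z.png

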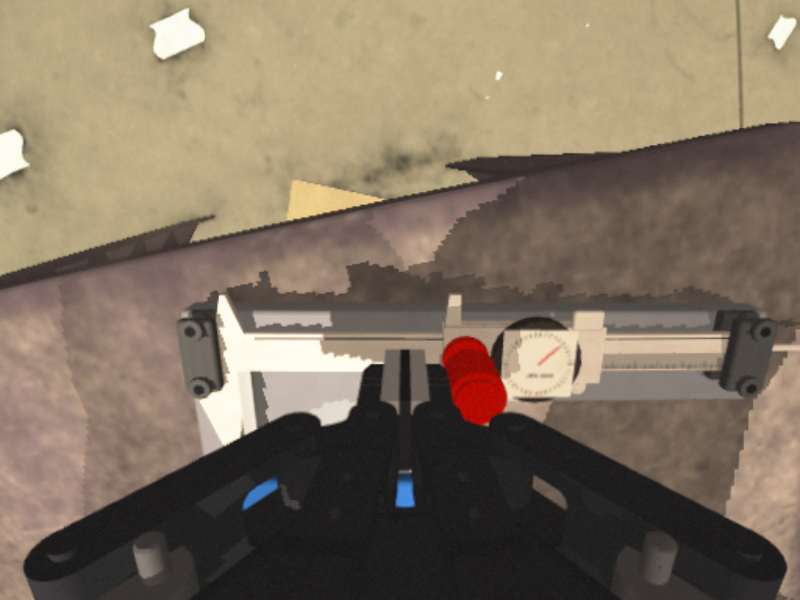

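Run:
```python
from h import *
T=np.load('T3.npy'); g=(0.5129,-0.1612,np.radians(-11.6))
print(w2g(g,ray('wrist',np.array([[463,354]])/1.5625-.3,.065,T))*1e3)
# jaw tips/edges at z=.029: fixed beam-jaw face and sliding jaw upper tip
print(w2g(g,ray('wrist',np.array([[242,320],[448,320],[253,372]])/1.5625-.3,.029,T))*1e3)
print(g2w(g,[[-.115,0,0],[-.106,-.002,0]]))
```

```text
[[125.71883328 -47.98443898]]
[[123.72749682  32.9151819 ]
 [123.66942922 -46.80776115]
 [101.51122587  30.86699673]]
[[ 0.40024885 -0.13807604  0.        ]
 [ 0.40866287 -0.14184489  0.        ]]
```

Run:
```python
from h import *
T=np.load('T3.npy'); g=(0.5129,-0.1612,np.radians(-11.6))
print(w2g(g,ray('wrist',np.array([[480,401]])/1.5625-.3,.065,T))*1e3)
a=cv2.imread('pics/t2.png')[100:235,240:420]; cv2.imwrite('pics/t2z.png',cv2.resize(a,None,fx=4.4,fy=4.4,interpolation=cv2.INTER_CUBIC))
```

```text
[[109.3941126  -54.02499325]]
```

View pics/t2z.png

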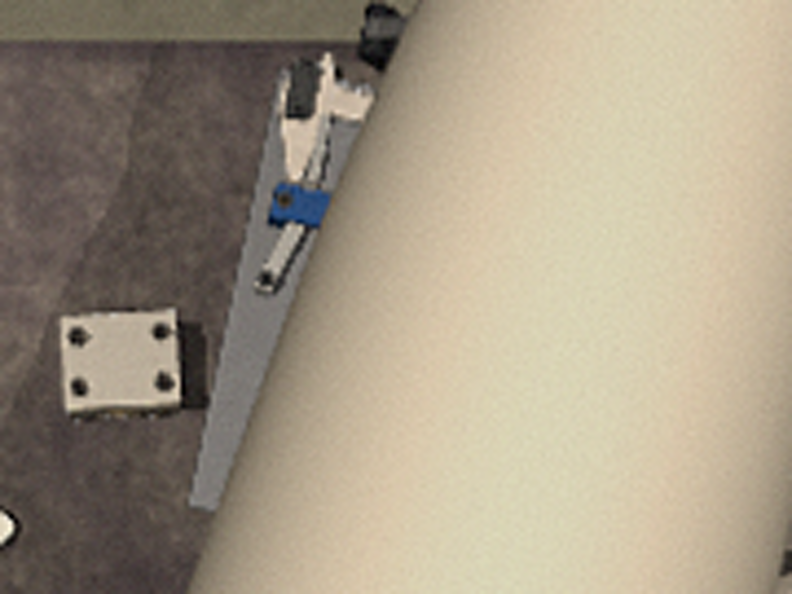

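>>> {"method": "apply_moves", "body": {"rows": [[0.4,2,0,0,0,0,1],[0,0,30,0,0,0,1],[0,0,50,0,0,0,1],[0,0,40,0,0,0,1],[-25,8,0,0,0,0,1],[-40,14,0,0,0,0,1],[-45,15,0,0,0,0,1],[-45,15,0,0,0,0,1],[-40,13,0,0,0,0,1],[-23.5,7,0,0,0,0,1],[0,0,0,0,0,0,1],[0,0,0,0,0,0,1]]}}

```text
time: 6.98
ee_pos: [0.3976, -0.1388, 0.1845]
tcp_rot: [180.0, -0.1, -11.7]
wrist_force: [-0.6, 0.6, -0.5]
opening: -0.0003
```

Run:
```python
from h import *
o=get_obs(); 
g=(0.5129,-0.1612,np.radians(-11.6)); print(w2g(g,o['ee_pos'])*1e3)
T=wristT(); np.save('T4.npy',T); save('wrist','w4.png')
cv2.imwrite('pics/w4z.png',cv2.resize(cv2.imread('pics/w4.png'),(800,600)))
```

```text
[[-117.49437287   -1.20405086]]
```

View pics/w4z.png

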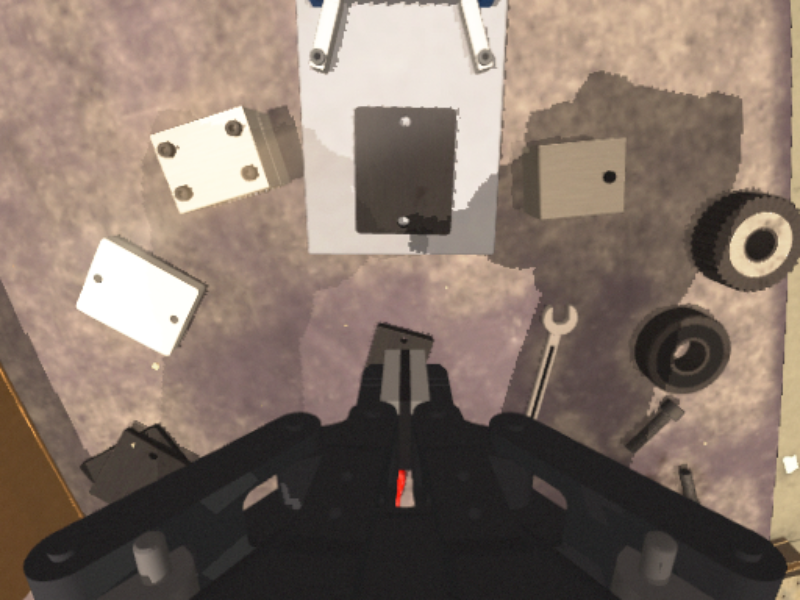

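Run:
```python
from h import *
T=np.load('T4.npy'); g=(0.5129,-0.1612,np.radians(-11.6))
f=lambda p,z:np.round(w2g(g,ray('wrist',np.array(p)/1.5625-.3,z,T))*1e3,1)
print(f([[355,107],[456,108],[452,235],[356,232]],.031)); print(f([[405,121],[403,221]],.031))
print(f([[319,55],[484,55]],.035)); print(f([[308,254],[494,254]],.02))
```

```text
[[-14.7  27.8]
 [-15.3 -31.5]
 [-90.5 -31.1]
 [-88.6  29.4]]
[[-22.6  -1.5]
 [-81.7  -0.2]]
[[ 12.9  47.1]
 [ 12.8 -46.2]]
[[-104.8   63. ]
 [-105.   -60.6]]
```

>>> {"method": "apply_moves", "body": {"rows": [[0,0,-25,0,0,0,1],[0,0,-40,0,0,0,1],[0,0,-40,0,0,0,1],[0,0,-25,0,0,0,1],[0,0,-10,0,0,0,1],[0,0,-4,0,0,0,1],[0,0,0,0,0,0,1],[0,0,0,0,0,0,1]]}}

```text
time: 8.02
ee_pos: [0.3975, -0.1388, 0.0412]
tcp_rot: [180.0, -0.1, -11.7]
wrist_force: [0.2, -1.0, 0.0]
opening: -0.0002
```

>>> {"method": "apply_moves", "body": {"rows": [[4.9,-1,0,0,0,0,1],[4.9,-1,0,0,0,0,1],[4.9,-1,0,0,0,0,1],[4.9,-1,0,0,0,0,1],[4.9,-0.95,0,0,0,0,1],[4.9,-0.95,0,0,0,0,1],[4.9,-0.95,0,0,0,0,1],[4.9,-0.95,0,0,0,0,1],[4.9,-0.95,0,0,0,0,1],[4.9,-0.95,0,0,0,0,1],[4.9,-0.95,0,0,0,0,1],[4.9,-0.95,0,0,0,0,1]]}}

```text
time: 9.52
ee_pos: [0.4561, -0.1503, 0.0402]
tcp_rot: [-180.0, -0.0, -11.7]
wrist_force: [-1.7, 1.1, 0.3]
opening: 0.0002
```

Run:
```python
from h import *
o=get_obs(); 
g=(0.5129,-0.1612,np.radians(-11.6)); print(w2g(g,o['ee_pos'])*1e3)
T=wristT(); np.save('T5.npy',T); save('wrist','w5.png')
cv2.imwrite('pics/w5z.png',cv2.resize(cv2.imread('pics/w5.png'),(800,600)))
```

```text
[[-57.8624403   -0.72073922]]
```

View pics/w5z.png

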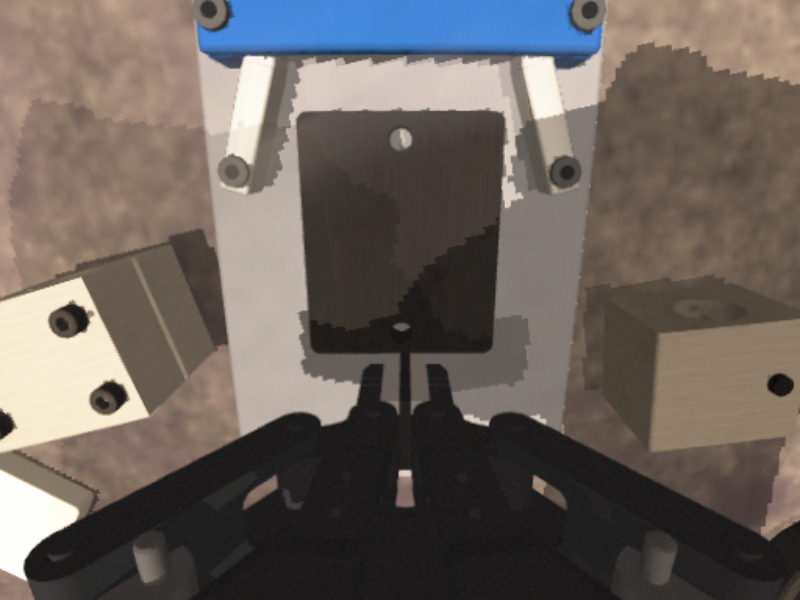

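Run:
```python
from h import *
T=np.load('T5.npy'); g=(0.5129,-0.1612,np.radians(-11.6))
f=lambda p,z:np.round(w2g(g,ray('wrist',np.array(p)/1.5625-.3,z,T))*1e3,1)
print(f([[298,113],[504,113],[493,353],[311,353],[401,139],[401,327]],.031)); print(f([[235,171],[567,171]],.035));print(f([[209,62],[593,62]],.035))
```

```text
[[ 27.6  29.7]
 [ 27.5 -29.1]
 [-46.9 -29.9]
 [-46.8  30.3]
 [ 20.3   0.3]
 [-37.6   0.5]]
[[ 11.7  48. ]
 [ 11.6 -47.3]]
[[ 40.7  52.5]
 [ 40.6 -52. ]]
```

>>> {"method": "apply_moves", "body": {"rows": [[4.9,-1,0,0,0,0,1],[4.9,-1,0,0,0,0,1],[4.9,-1,0,0,0,0,1],[4.9,-1,0,0,0,0,1],[4.9,-1,0,0,0,0,1],[4.9,-1,0,0,0,0,1],[4.9,-1,0,0,0,0,1],[4.9,-1,0,0,0,0,1]]}}

```text
time: 10.58
ee_pos: [0.4953, -0.1583, 0.0403]
tcp_rot: [-180.0, -0.0, -11.7]
wrist_force: [-2.6, -1.0, 2.3]
opening: 0.0002
```

>>> {"method": "apply_moves", "body": {"rows": [[3.9,-0.8,0,0,0,0,1],[3.9,-0.8,0,0,0,0,1],[3.9,-0.8,0,0,0,0,1],[3.9,-0.8,0,0,0,0,1],[2.9,-0.6,0,0,0,0,1],[2.9,-0.6,0,0,0,0,1]]}}

```text
time: 11.32
ee_pos: [0.5165, -0.1627, 0.0403]
tcp_rot: [180.0, 0.0, -11.7]
wrist_force: [-3.9, 0.4, 1.8]
opening: -0.0002
```

Run:
```python
from h import *
o=get_obs(); 
g=(0.5129,-0.1612,np.radians(-11.6)); print(w2g(g,o['ee_pos'])*1e3)
T=wristT(); np.save('T6.npy',T); save('wrist','w6.png')
cv2.imwrite('pics/w6z.png',cv2.resize(cv2.imread('pics/w6.png'),(800,600)))
```

```text
[[ 3.80786731 -0.70097009]]
```

View pics/w6z.png

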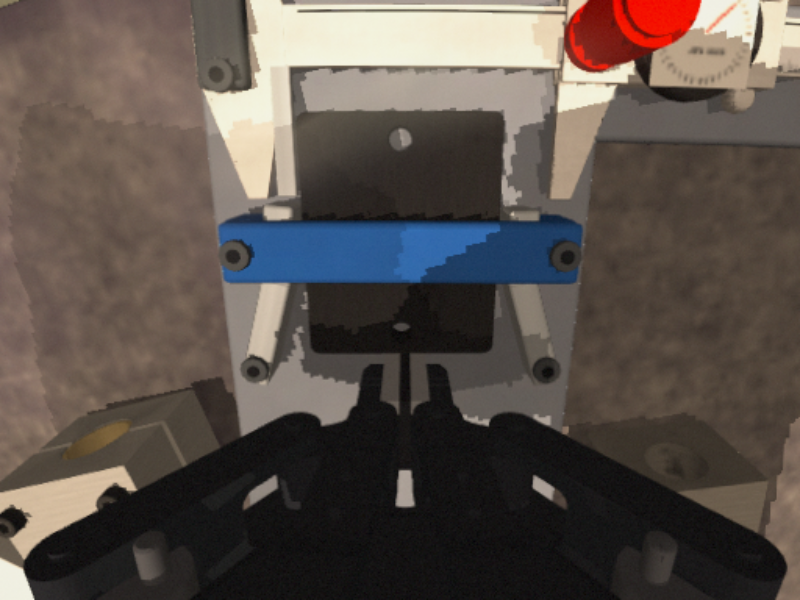

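>>> {"method": "apply_moves", "body": {"rows": [[2.9,-0.6,0,0,0,0,1],[2.9,-0.6,0,0,0,0,1],[2.9,-0.6,0,0,0,0,1],[1,-0.2,0,0,0,0,1],[1,-0.2,0,0,0,0,1],[0,0,0,0,0,0,1]]}}

```text
time: 12.12
ee_pos: [0.5271, -0.1648, 0.0403]
tcp_rot: [180.0, -0.0, -11.7]
wrist_force: [-2.4, -0.1, 0.4]
opening: 0.0001
```

>>> {"method": "apply_moves", "body": {"rows": [[0.5,-0.1,0,0,0,0,1],[0.5,-0.1,0,0,0,0,1]]}}

```text
time: 12.38
ee_pos: [0.528, -0.165, 0.0403]
tcp_rot: [180.0, 0.0, -11.7]
wrist_force: [-3.3, 0.6, 2.0]
opening: -0.0002
```

>>> {"method": "apply_moves", "body": {"rows": [[0.5,-0.1,0,0,0,0,1],[0.5,-0.1,0,0,0,0,1]]}}

```text
time: 12.62
ee_pos: [0.5285, -0.1651, 0.0402]
tcp_rot: [-180.0, 0.1, -11.7]
wrist_force: [-6.9, 1.3, 4.1]
opening: -0.0003
```

>>> {"method": "apply_moves", "body": {"rows": [[0.5,-0.1,0,0,0,0,1],[0,0,0,0,0,0,1]]}}

```text
time: 12.88
ee_pos: [0.5285, -0.1651, 0.0402]
tcp_rot: [-180.0, 0.1, -11.7]
wrist_force: [-9.3, 2.3, 4.9]
opening: -0.0002
```

Run:
```python
from h import *
o=get_obs(); 
g=(0.5129,-0.1612,np.radians(-11.6)); print(w2g(g,o['ee_pos'])*1e3)
T=wristT(); np.save('T7.npy',T); save('wrist','w7.png')
cv2.imwrite('pics/w7z.png',cv2.resize(cv2.imread('pics/w7.png')[:280],None,fx=1.5625,fy=1.5625,interpolation=cv2.INTER_CUBIC))
```

```text
[[16.05658582 -0.6766429 ]]
```

View pics/w7z.png

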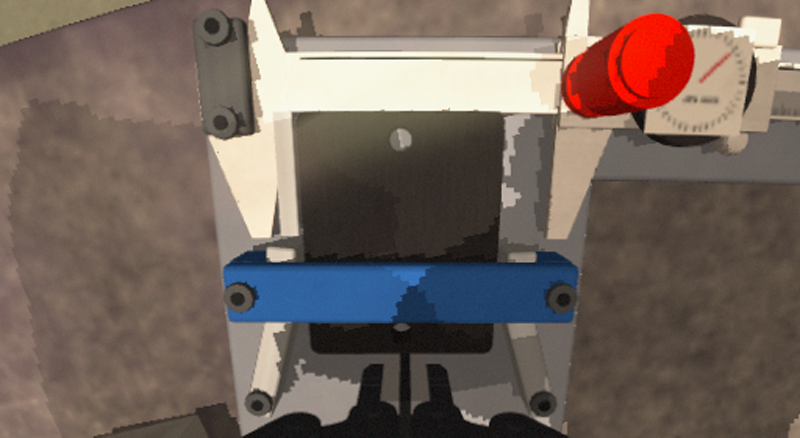

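>>> {"method": "apply_moves", "body": {"rows": [[-4.9,1,0,0,0,0,1],[-4.9,1,0,0,0,0,1],[0,0,30,0,0,0,1],[0,0,45,0,0,0,1],[0,0,35,0,0,0,1],[15,-18,0,0,0,0,1],[25,-32,0,0,0,0,1],[25,-32,0,0,0,0,1],[19,-30,0,0,0,0,1],[0,0,0,0,0,0,1],[0,0,0,0,0,0,1]]}}

```text
time: 14.3
ee_pos: [0.6035, -0.275, 0.1502]
tcp_rot: [-180.0, 0.0, -11.7]
wrist_force: [0.1, -0.1, -0.3]
opening: -0.0
```

Run:
```python
from h import *
o=get_obs(); 
g=(0.5129,-0.1612,np.radians(-11.6)); print(w2g(g,o['ee_pos'])*1e3)
T=wristT(); np.save('T8.npy',T); save('wrist','w8.png')
cv2.imwrite('pics/w8z.png',cv2.resize(cv2.imread('pics/w8.png'),(800,600),interpolation=cv2.INTER_CUBIC))
```

```text
[[111.61217715 -93.26863609]]
```

View pics/w8z.png

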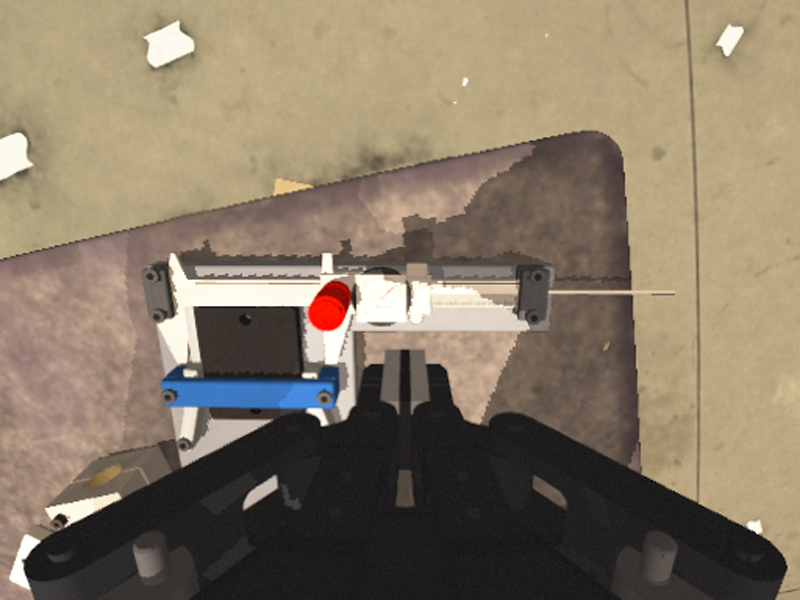

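>>> {"method": "apply_moves", "body": {"rows": [[-1,0.2,-25,0,0,0,1],[0,0,-35,0,0,0,1],[0,0,-18,0,0,0,1],[0,0,-8,0,0,0,1],[0,0,0,0,0,0,1],[1,4.9,0,0,0,0,1],[1,4.9,0,0,0,0,1],[0.4,2,0,0,0,0,1],[0.4,2,0,0,0,0,1],[0.4,2,0,0,0,0,1],[0.4,2,0,0,0,0,1],[0.4,2,0,0,0,0,1],[0.4,2,0,0,0,0,1],[0.4,2,0,0,0,0,1]]}}

```text
time: 16.1
ee_pos: [0.6076, -0.2513, 0.0643]
tcp_rot: [180.0, -0.0, -11.7]
wrist_force: [0.0, -1.3, 0.1]
opening: -0.0003
```

Run:
```python
from h import *
o=get_obs(); 
g=(0.5129,-0.1612,np.radians(-11.6)); print(w2g(g,o['ee_pos'])*1e3)
T=wristT(); np.save('T9.npy',T); save('wrist','w9.png')
cv2.imwrite('pics/w9z.png',cv2.resize(cv2.imread('pics/w9.png'),(800,600),interpolation=cv2.INTER_CUBIC))
```

```text
[[110.83099683 -69.19483279]]
```

View pics/w9z.png

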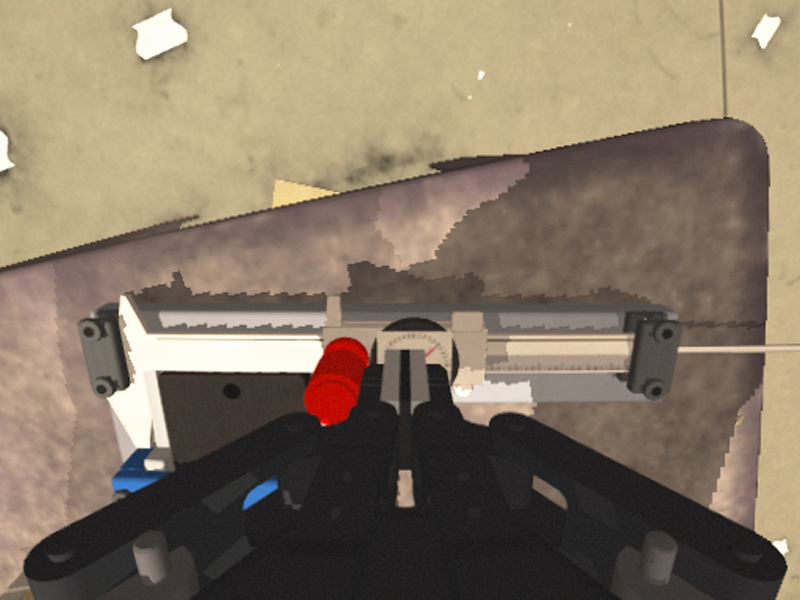

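>>> {"method": "apply_moves", "body": {"rows": [[0.2,1,0,0,0,0,1],[0.2,1,0,0,0,0,1],[0.2,1,0,0,0,0,1],[0.2,1,0,0,0,0,1],[0.2,1,0,0,0,0,1]]}}

```text
time: 16.77
ee_pos: [0.6086, -0.2463, 0.0643]
tcp_rot: [-180.0, -0.0, -11.7]
wrist_force: [0.6, -1.7, -1.4]
opening: 0.0004
```

>>> {"method": "apply_moves", "body": {"rows": [[0.1,0.5,0,0,0,0,1],[0.1,0.5,0,0,0,0,1]]}}

```text
time: 17.02
ee_pos: [0.6088, -0.2453, 0.0643]
tcp_rot: [180.0, -0.0, -11.7]
wrist_force: [0.2, -1.3, -0.2]
opening: 0.0005
```

>>> {"method": "apply_moves", "body": {"rows": [[0.1,0.5,0,0,0,0,1],[0.1,0.5,0,0,0,0,1]]}}

```text
time: 17.27
ee_pos: [0.6089, -0.2443, 0.0643]
tcp_rot: [-180.0, -0.0, -11.7]
wrist_force: [0.1, -1.2, 0.4]
opening: 0.0001
```

>>> {"method": "apply_moves", "body": {"rows": [[0.1,0.5,0,0,0,0,1],[0.1,0.5,0,0,0,0,1]]}}

```text
time: 17.52
ee_pos: [0.6092, -0.2433, 0.0643]
tcp_rot: [-180.0, -0.0, -11.7]
wrist_force: [0.7, -1.3, -0.8]
opening: 0.0002
```

>>> {"method": "apply_moves", "body": {"rows": [[0.1,0.5,0,0,0,0,1],[0.1,0.5,0,0,0,0,1]]}}

```text
time: 17.77
ee_pos: [0.6093, -0.2426, 0.0643]
tcp_rot: [180.0, -0.0, -11.7]
wrist_force: [0.3, -3.6, -0.2]
opening: 0.0003
```

>>> {"method": "apply_moves", "body": {"rows": [[0.1,0.5,0,0,0,0,1],[0.1,0.5,0,0,0,0,1]]}}

```text
time: 18.02
ee_pos: [0.6095, -0.2417, 0.0643]
tcp_rot: [180.0, -0.0, -11.7]
wrist_force: [0.8, -6.3, -1.4]
opening: -0.0002
```

>>> {"method": "apply_moves", "body": {"rows": [[0.1,0.5,0,0,0,0,1],[0,0,0,0,0,0,1]]}}

```text
time: 18.27
ee_pos: [0.6095, -0.2415, 0.0643]
tcp_rot: [179.9, -0.0, -11.7]
wrist_force: [-0.4, -7.1, -1.4]
opening: -0.0
```

Run:
```python
from h import *
o=get_obs(); 
g=(0.5129,-0.1612,np.radians(-11.6)); print(w2g(g,o['ee_pos'])*1e3,o['wrist_force'],o['torque'])
T=wristT(); np.save('T10.npy',T); save('wrist','w10.png')
cv2.imwrite('pics/w10z.png',cv2.resize(cv2.imread('pics/w10.png')[160:340,50:290],None,fx=3.3,fy=3.3,interpolation=cv2.INTER_CUBIC))
```

```text
[[110.77266984 -59.27172697]] [-0.37711112 -7.05043149 -1.38828923] [-1.5312936  -0.00905131 -0.01713202]
```

View pics/w10z.png

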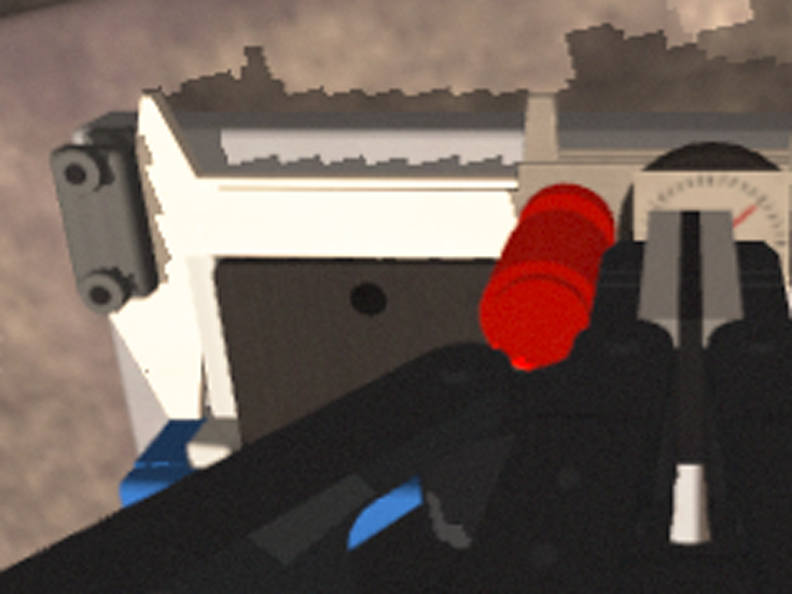

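>>> {"method": "apply_moves", "body": {"rows": [[0.1,0.5,0,0,0,0,1],[0,0,0,0,0,0,1]]}}

```text
time: 18.58
ee_pos: [0.6095, -0.2414, 0.0644]
tcp_rot: [179.9, -0.0, -11.7]
wrist_force: [-0.1, -9.6, -0.6]
opening: -0.0002
```

>>> {"method": "apply_moves", "body": {"rows": [[0,0,0,0,0,0,1]]}}

```text
time: 18.7
ee_pos: [0.6095, -0.2414, 0.0643]
tcp_rot: [179.9, -0.0, -11.7]
wrist_force: [-0.1, -8.1, -1.1]
opening: 0.0002
```

>>> {"method": "apply_moves", "body": {"rows": [[-0.2,-1,0,0,0,0,1],[-0.4,-2,0,0,0,0,1],[-1,-4.9,0,0,0,0,1],[-1,-4.9,0,0,0,0,1],[0,0,30,0,0,0,1],[0,0,50,0,0,0,1],[0,0,40,0,0,0,1],[-30,20,10,0,0,0,1],[-40,30,20,0,0,0,1],[-40,30,0,0,0,0,1],[-20,20,0,0,0,0,1],[0,0,0,0,0,0,1],[0,0,0,0,0,0,1]]}}

```text
time: 20.32
ee_pos: [0.4775, -0.1535, 0.2144]
tcp_rot: [180.0, -0.0, -11.7]
wrist_force: [0.4, 0.0, -0.2]
opening: -0.0004
```

Run:
```python
from h import *
o=get_obs(); 
g=(0.5129,-0.1612,np.radians(-11.6)); print(w2g(g,o['ee_pos'])*1e3,o['wrist_force'],o['torque'])
T=wristT(); np.save('T11.npy',T); save('wrist','w11.png'); save('side','s11.png')
cv2.imwrite('pics/w11z.png',cv2.resize(cv2.imread('pics/w11.png'),(800,600),interpolation=cv2.INTER_CUBIC))
```

```text
[[-36.18935836   0.47740508]] [ 0.36546277  0.04338498 -0.24536291] [-0.01736538 -0.02419126 -0.02220655]
```

View pics/w11z.png

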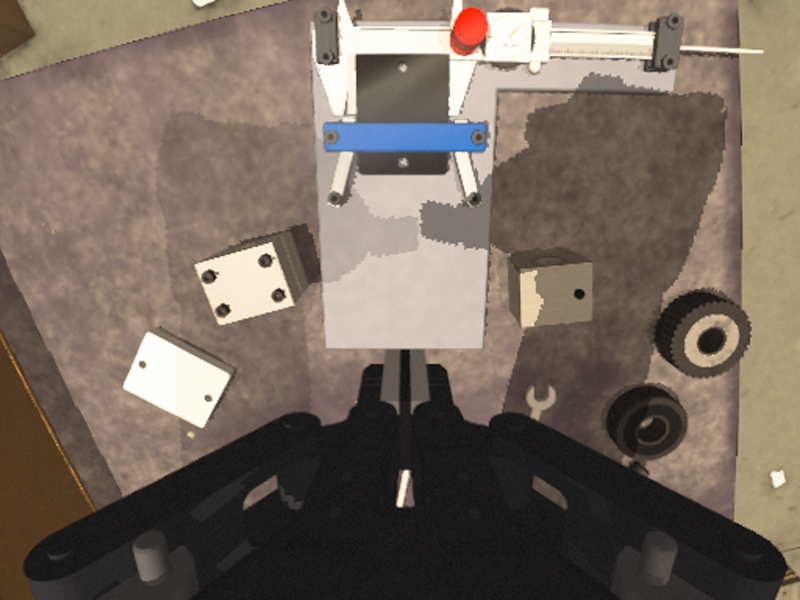

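View pics/s11.png

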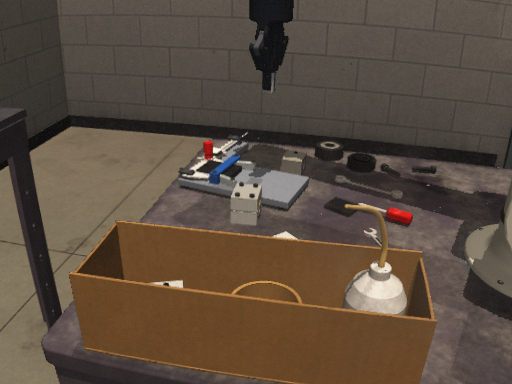

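>>> {"method": "apply_moves", "body": {"rows": [[20,-4,0,0,0,0,1],[30,-6,-10,0,0,0,1],[20,-4,-20,0,0,0,1],[0,0,0,0,0,0,1],[0,0,0,0,0,0,1]]}}

```text
time: 21.05
ee_pos: [0.5468, -0.1673, 0.1845]
tcp_rot: [-180.0, 0.0, -11.7]
wrist_force: [0.2, -0.2, 0.4]
opening: 0.0
```

Run:
```python
from h import *
o=get_obs(); 
g=(0.5129,-0.1612,np.radians(-11.6)); print(w2g(g,o['ee_pos'])*1e3)
T=wristT(); np.save('T12.npy',T); save('wrist','w12.png')
cv2.imwrite('pics/w12z.png',cv2.resize(cv2.imread('pics/w12.png')[20:190,150:370],None,fx=3.5,fy=3.5,interpolation=cv2.INTER_CUBIC))
```

```text
[[34.4593405   0.83944299]]
```

View pics/w12z.png

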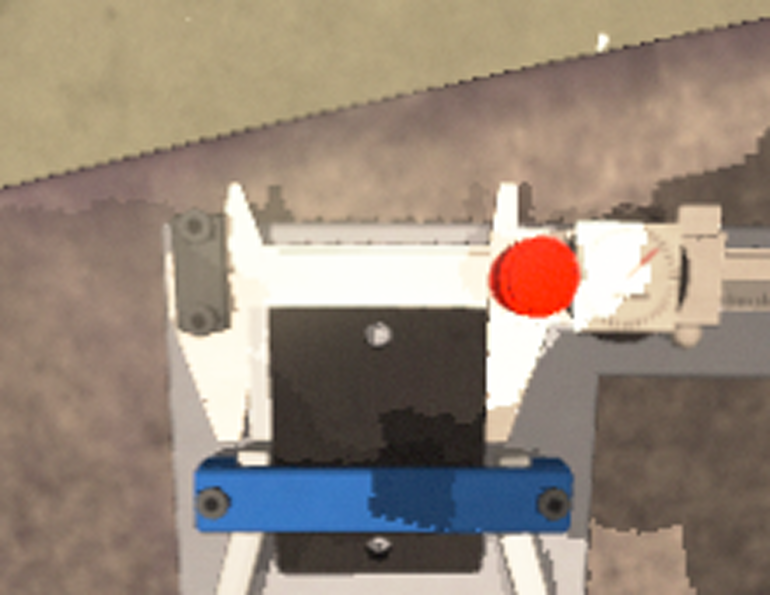

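Run:
```python
from h import *
T=np.load('T12.npy'); 
for gg in ((0.5129,-0.1612,np.radians(-11.6)),(0.5129,-0.1605,np.radians(-11.6))):
  f=lambda p,z:np.round(w2g(gg,ray('wrist',(np.array(p)+.5)/3.5-.5+[150,20],z,T))*1e3,1)
  print('plate L,R edge, z31',f([[271,350],[486,350],[272,420],[486,420]],.031).tolist())
  print('face strip L z29',f([[247,380],[270,380],[487,380]],.029).tolist(),'bed',f([[247,380],[172,400],[593,400]],.02).tolist())
  print('knob',f([[538,274]],.065),'bridge screws',f([[212,503],[554,503]],.044).tolist(), 'bridge',f([[197,530],[571,530]],.042).tolist())
  pr=lambda P:(proj('wrist',g2w(gg,np.array(P)/1e3),T)-[150,20]+.5)*3.5
  print('fixed face proj',pr([[85,31.5,29],[85,31.5,25],[85,-28.5,29]]))
```

```text
plate L,R edge, z31 [[90.6, 31.1], [90.5, -27.8], [71.5, 31.4], [71.4, -28.3]]
face strip L z29 [[82.4, 38.2], [82.3, 31.8], [82.3, -28.5]] bed [[81.6, 39.4], [76.0, 61.3], [75.8, -60.2]]
knob [[110.1 -36.1]] bridge screws [[50.7, 47.0], [50.6, -46.1]] bridge [[42.7, 51.9], [42.5, -51.5]]
fixed face proj [[271.28875482 370.78014341]
 [272.80151832 369.65664324]
 [487.83970247 370.48729496]]
plate L,R edge, z31 [[90.8, 30.4], [90.7, -28.5], [71.6, 30.7], [71.6, -29.0]]
face strip L z29 [[82.5, 37.5], [82.5, 31.1], [82.4, -29.2]] bed [[81.7, 38.7], [76.1, 60.6], [76.0, -60.9]]
knob [[110.3 -36.8]] bridge screws [[50.8, 46.3], [50.7, -46.8]] bridge [[42.8, 51.2], [42.7, -52.2]]
fixed face proj [[268.83276078 371.30475038]
 [270.37888095 370.17415024]
 [485.35449071 371.00056231]]
```

Run:
```python
from h import *
g=(0.5129,-0.1610,np.radians(-11.6))
for Tn,fn in(('T12.npy',lambda p:(np.array(p)+.5)/3.5-.5+[150,20]),):
  T=np.load(Tn); f=lambda p,z:np.round(w2g(g,ray('wrist',fn(p),z,T))*1e3,1)
  print('rear',f([[285,573],[475,573]],.031).tolist(),'front',f([[285,308],[470,308]],.031).tolist(),'holes',f([[378,335],[378,545]],.031).tolist())
  print('bridge far edge',f([[212,458],[560,460]],.042).tolist())
T=np.load('T7.npy'); f=lambda p,z:np.round(w2g(g,ray('wrist',np.array(p)/1.5625-.3,z,T))*1e3,1)
print('T7 rear',f([[400,353]],.031),f([[400,112]],.031))
a=cv2.imread('pics/w12.png')[95:125,215:300]; cv2.imwrite('pics/w12c.png',cv2.resize(a,None,fx=9,fy=9,interpolation=cv2.INTER_NEAREST))
```

```text
rear [[27.2, 28.8], [27.1, -26.5]] front [[101.8, 26.7], [101.7, -23.4]] holes [[94.6, 1.6], [35.6, 1.7]]
bridge far edge [[62.7, 46.6], [62.1, -47.7]]
T7 rear [[27.2  0.7]] [[101.6   0.4]]
```

View pics/w12c.png

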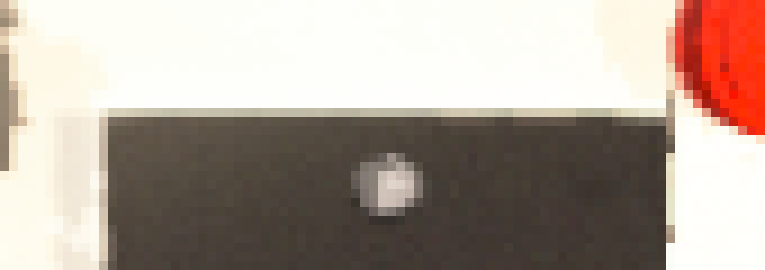

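```bash
python3 -c "
from h import *
print(get_obs()['time']); print(job_done())"
```

```text
21.1
the job is handed in; nothing more can be done
None
```

The plate is gauged, the gripper is clear of everything, and I handed the job in at 21.1 s of the 54 s allowed.

**What I did:**
- I opened the caliper to about 77 mm by pushing the knob with the closed fingers.
- I pushed the plate along the bed and under the bridge until it stopped hard on the beam, at about 9 N.
- I pushed the knob back until the jaw stopped hard on the plate, at 8 to 9.6 N.
- I backed off and raised the arm clear.

**Last checks from the wrist camera:**

| Check | Measured | Expected |
|---|---|---|
| Caliper opening | about 59.5 mm (±1 mm) | 60 mm |
| Plate centre across the lane | y ≈ +1.6 mm | +1.5 mm |
| Plate rear edge | x ≈ 27.2 mm | 27.5 mm |

- **Plate contact:** I saw no gap between the plate and either jaw. The rear edge was where it stood when I pushed the plate home.
- **Blocks:** both looked upright and where they had been. I judged that by eye and did not measure them again.
- **Limits of the measurements:** the camera calibration is only good to about 2 mm, so "no play" rests mainly on the hard stop felt while closing the jaw. No check failed or disagreed.

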